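# Make up the hand-wash and machine-wash trays

### The arm

A 6-joint arm with a two-finger parallel gripper is mounted at the origin on the work surface. World frame = base frame: x ahead of the robot, y to its left, z up, the work surface at z = 0. Lengths are in m, angles in rad, forces in N, time in s.
With the tool pointing down it reaches from about 0.25 to 0.725 m from the base axis. Payload 4 kg.
Tool frame: the origin (TCP) lies midway between the tips of the shut fingers; the grasp point (between the pads) lies grip_point_offset behind it (grip_point_offset is the distance from the TCP to the grasp point, in m); z points along the fingers, y is the line along which they close (so a half turn about z gives the same grasp; the last joint's range is limited). The gripper opens to 85 mm and grips with 20 to 120 N. Pads are 22 mm wide; open, the fingers measure 114 mm over their backs; the gripper's body (76 mm by 85 mm) begins 54 mm behind the grasp point. The pads swing forward as they close: fully open they stand 13 mm farther back than shut.
Start: joints at [1.138, 0.241, 0.005, 1.335, 0, 1.571], TCP at [0.21, 0.454, 0.194] pointing down, gripper open.
Joint ranges: [-2.72, 2.72], [-1.05, 1.87], [-1.09, 1.28], [-1.99, 2.15], [-1.42, 1.44], [-3.14, 3.14]. Speed limits (rad/s): [2.79, 2.79, 3.14, 3.14, 3.14, 3.14].

### API

Orientations are given as a unit quaternion [x, y, z, w].
In Python, from workcell import * gives the robot as it stands. The module is installed in compiled form; this text tells all that it offers.
- The arm moves only by the tool arm_command, never from a script. Its arguments are lists of equal length, an entry for each row: "slide": the shift along the tool's x, y, z in cm, a list of three; "spin": the turn about the tool's z in degrees. A call has exactly 5 rows; each row is the pose to reach, as a shift and turn from the pose commanded when the call began, along the tool's axes at that moment; what a row does not reach only later rows make up. A row lasts 1/8 s, in which the tool goes at most 62.5 mm and 10.7 degrees, less where a joint would pass 70% of its speed; a pose out of reach is approached as far as the arm can. A call with a gripper value outside its range is refused whole. "jaw" is the finger opening in cm, from 0 to 8.54, set as the call begins (left out, the last holds). The fingers move at their own pace and stop on an object; the grip force is fixed at half the most. Time passes only in rows, so rows that repeat a pose let the fingers close, or fill a call up. It gives the time, the measured TCP pose, the force, the opening and the grip force at its end, in the units of the state.
- get_obs(): the state, without advancing time (a new reading comes with each control period).
- camera(name): name is "side" or "top" or "wrist"; returns a dict with "pixels" (384x512x3 uint8, red, green, blue), "range_z" (384x512 float32, m along the optical axis (not along the pixel's ray), 0 where there is no reading), "intrinsics" (3x3 intrinsics, pixels), "rvec" (rotation vector, rad) and "tvec" (3), from world to camera coordinates, as OpenCV has them. Camera axes: x right, y down, z forward; pixel columns grow to the right and rows downward; lengths in m; the calibration is good to about 2 mm. A picture is of the moment at which its call begins.
- job_done(): hands the job in; it is judged then, once.
Trained networks look in a picture, given as the dict that the camera call returned (one of the last four; its "shot" number tells which), for a name from the list of things; names that differ only in an ending like _2 or _b are one class to them, and where a whole thing is asked for, a point or a joint stands for the part that bears it (a point fixed in the world has none). Each returns a list of dicts, best first, with "confidence" (0 to 1); they miss things now and then, are a little off and sometimes report something else, mostly with a low value. They report only what shows in the picture. A call takes as long as a camera call.
- recognise(picture, thing): "centre" ([column, row] in pixels, amid what is visible of it).
- landmark_of(picture, thing): "centre" ([column, row] in pixels: a listed point, or the origin of a listed thing).
The state is a dict: "clock": time; "joint_pos": joint angles; "joint_vel": joint speeds; "tau": joint torques, N m; "eef_pos": TCP position; "tool_rot": TCP orientation; "ft_force": force on the tool from outside, world axes, zero at the start; "ft_torque": the same for the moment, N m; "grip_width": finger opening in m; "grasp_force": force on a finger pad.
Only numpy, scipy, OpenCV 4.12 (cv2) and the standard library are available. Lean on these libraries where they do the work, as an engineer would, in place of code of your own. Each camera call takes 0.05 s, during which the arm holds its last target. There are 200 camera calls.

### The job

Make up two laundry kits. Blue tray, for hand washing: the white soap dish flat on the tray floor with the yellow soap lying flat in it, and beside the dish the scrubbing brush lying bristles down on the tray floor. Red tray, for the machine: the green bottle and the orange dosing cup side by side, both standing upright on the tray floor, the cup mouth up; leave the violet bottle and the pink soap where they are.

Things in the scene. Friction and masses are not known exactly. Their poses are not given: they have to be found in the camera images.
- tray_blue: Blue shallow open tray, fixed to the counter: 220 mm (its x) by 170 mm (its y) outside, walls 4 mm thick and 22 mm high, floor 4 mm thick (inside 212 x 162 mm). Origin: centre of its underside, on the counter; z up. Stands on the left or the right, turned a little
- tray_red: Red shallow open tray, same shape, sizes and axes as the blue one; stands on the other side. All seven loose things stand in the same region (a far row 130 mm apart and two nearer the robot) in any order, their x axes within 0.3 rad of the world x.
- soap_dish: White ceramic soap dish, loose, 92 mm (its x) by 64 mm (its y), 30 mm high in all: a solid block 22 mm high with a 3 mm thick, 8 mm high rim round its top, so that the well is 86 x 58 mm with its floor 22 mm above the underside. Origin: centre of its underside; z up. About 0.15 kg
- soap_yellow: Yellow bar of soap, loose, 66 mm (its x) by 40 mm (its y) by 30 mm high. Origin: centre of its underside; z up. About 0.1 kg
- brush: Scrubbing brush, loose, lying bristles down: wooden back 100 mm (its x) by 40 mm (its y), 22 mm thick, from 23 to 45 mm height, on a stiff black bristle block 92 x 34 x 24 mm. Total height 45 mm. Origin: centre of the underside of the bristles; z up, out of the wooden back. About 0.12 kg
- bottle_green: Green round bottle with a white cap and a paper band, loose, standing: body 48 mm in diameter and straight up to 95 mm, then a shoulder and a cap 28 mm in diameter, 128 mm high in all. Origin: centre of its underside; z up. About 0.2 kg
- dosing_cup: Orange open dosing cup, loose, standing mouth up: straight cylinder 54 mm in diameter, 50 mm high, wall 3 mm. Origin: centre of its underside; z up, out of the mouth. About 0.04 kg
- bottle_violet: Violet bottle with a white cap, same shape and size as the green one, loose. Not wanted: it stays where it is. Origin: centre of its underside
- soap_pink: Pink bar of soap, same shape and size as the yellow one, loose. Not wanted: it stays where it is. Origin: centre of its underside

How it is judged:
By the outcome, as a careful person would: the job done as asked, in the order asked, and still so for the second after the job is handed in, with the robot touching nothing.
It also fails if it takes over 128 s, if anything falls off the work surface, if the arm or the gripper's body presses on something with over 40 N, if the wrist force passes 120 N, or if a joint passes its speed limit or range.

## Working session

There is one attempt and no reset: what is moved stays moved. The work goes in short steps, Python scripts to look and compute and a tool call to move; the robot and the scene stay as the last step left them, time stands still between calls to the robot, and variables do not carry over. Pictures are saved under pics/ and viewed, at most 14 in all, crops included, and the job is handed in when it is done.

Besides the shell and the picture viewer there is one more tool, called after "Request:" as name(argument=value, ...) on one line, values as JSON. arm_command: Moves the arm, as the interface text tells. Its arguments: {"type":"object","properties":{"slide":{"type":"array","items":{"type":"array","items":{"type":"number"}}},"spin":{"type":"array","items":{"type":"number"}},"jaw":{"type":"number"}},"required":["slide","spin"]}

```bash
mkdir -p pics
cat > h.py <<'E'
import numpy as np, cv2
from workcell import *
from scipy.spatial.transform import Rotation as Rn
def cam(n,save=None):
    c=camera(n)
    if save: cv2.imwrite('pics/'+save,c['pixels'][:,:,::-1])
    return c
def ext(c):
    R=cv2.Rodrigues(np.array(c['rvec'],float))[0]; return R,np.array(c['tvec'],float).ravel()
def cloud(c):
    R,t=ext(c);K=np.array(c['intrinsics']);z=c['range_z'];v,u=np.mgrid[:z.shape[0],:z.shape[1]]
    p=np.stack([(u-K[0,2])/K[0,0]*z,(v-K[1,2])/K[1,1]*z,z],-1)
    w=(p-t)@R; w[z<=0]=np.nan; return w
def ray(c,px,zw):
    R,t=ext(c);K=np.array(c['intrinsics']);d=R.T@np.linalg.inv(K)@np.array([px[0],px[1],1.]);o=-R.T@t
    return o+d*(zw-o[2])/d[2]
def proj(c,P):
    return cv2.projectPoints(np.array(P,float).reshape(-1,3),np.array(c['rvec'],float),np.array(c['tvec'],float),np.array(c['intrinsics']),None)[0].reshape(-1,2)
THINGS=['tray_blue','tray_red','soap_dish','soap_yellow','brush','bottle_green','dosing_cup','bottle_violet','soap_pink']
E
python3 - <<'E'
from h import *
np.set_printoptions(precision=4,suppress=True)
o=get_obs(); print({k:np.round(v,3) for k,v in o.items()})
try: print(grip_point_offset)
except Exception as e: print(e)
for n in ['top','side']:
    c=cam(n,n+'0.png'); W=cloud(c); R,t=ext(c); print(n,-R.T@t)
    for th in THINGS:
        r=recognise(c,th); l=landmark_of(c,th)
        s=th
        for x in r[:1]:
            u,v=np.round(x['centre']).astype(int); s+=f" rec {u,v} {x['confidence']:.2f} W {W[v,u].round(3)}"
        for x in l[:1]: s+=f" lm {np.round(x['centre'])} {x['confidence']:.2f} z0:{ray(c,x['centre'],0).round(3)}"
        print(s)
E
```

```text
{'clock': np.float64(0.0), 'joint_pos': array([1.138, 0.241, 0.004, 1.335, 0.   , 1.571]), 'joint_vel': array([ 0.001,  0.   , -0.001, -0.   ,  0.   ,  0.001]), 'tau': array([ -0.002, -37.232,  25.241,   0.017,   0.   ,   0.   ]), 'eef_pos': array([0.209, 0.453, 0.193]), 'tool_rot': array([ 0.215,  0.977, -0.001, -0.   ]), 'ft_force': array([ 0.105, -1.084, -0.201]), 'ft_torque': array([-0.063, -0.017,  0.053]), 'grasp_force': np.float64(0.0), 'grip_width': np.float64(0.086)}
0.0187
top [ 0.4741 -0.0019  0.8144]
tray_blue rec (np.int64(124), np.int64(252)) 0.67 W [0.438 0.313 0.003] lm [123. 252.] 0.64 z0:[0.438 0.317 0.   ]
tray_red rec (np.int64(401), np.int64(260)) 0.57 W [ 0.428 -0.291  0.004] lm [400. 254.] 0.86 z0:[ 0.44  -0.292  0.   ]
soap_dish rec (np.int64(211), np.int64(151)) 0.90 W [0.661 0.124 0.021] lm [211. 150.] 0.65 z0:[0.669 0.127 0.   ]
soap_yellow rec (np.int64(150), np.int64(152)) 0.73 W [0.656 0.256 0.031] lm [152. 152.] 0.58 z0:[0.664 0.261 0.   ]
brush rec (np.int64(384), np.int64(148)) 0.74 W [ 0.665 -0.249  0.043] lm [384. 154.] 0.94 z0:[ 0.663 -0.261  0.   
[... 885 characters left out ...]
(np.int64(227), np.int64(135)) 0.68 W [0.65  0.24  0.025] lm [224. 142.] 0.70 z0:[0.651 0.255 0.   ]
brush rec (np.int64(401), np.int64(221)) 0.74 W [ 0.637 -0.267  0.046] lm [400. 229.] 0.87 z0:[ 0.674 -0.251  0.   ]
bottle_green rec (np.int64(301), np.int64(155)) 0.77 W [ 0.645 -0.019  0.073] lm [296. 176.] 0.74 z0:[0.666 0.01  0.   ]
dosing_cup rec (np.int64(233), np.int64(174)) 0.70 W [0.517 0.05  0.045] lm [232. 185.] 0.63 z0:[0.533 0.075 0.   ]
bottle_violet rec (np.int64(344), np.int64(178)) 0.71 W [ 0.634 -0.14   0.077] lm [341. 203.] 0.76 z0:[ 0.66  -0.124  0.   ]
soap_pink rec (np.int64(281), np.int64(206)) 0.79 W [ 0.527 -0.082  0.03 ] lm [278. 216.] 0.63 z0:[ 0.53  -0.074  0.   ]
```

View pics/top0.png

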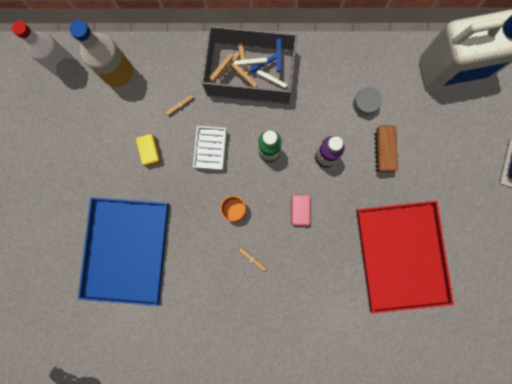

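```bash
cat >> h.py <<'E'
HT=dict(soap_dish=.03,soap_yellow=.03,soap_pink=.03,brush=.045,bottle_green=.128,bottle_violet=.128,dosing_cup=.05)
def top_fit(W,x,y,zlo,zhi,r=.075):
    "rectangle and circle round the points between two heights near x,y"
    m=(np.abs(W[...,0]-x)<r)&(np.abs(W[...,1]-y)<r)&(W[...,2]>zlo)&(W[...,2]<zhi)
    p=W[m]
    if len(p)<8: return None
    q=(p[:,:2]*1000).astype(np.float32); (cx,cy),(a,b),an=cv2.minAreaRect(q)
    if a<b: a,b,an=b,a,an+90
    an=(an+90)%180-90
    (ux,uy),ur=cv2.minEnclosingCircle(q)
    return dict(n=len(p),rect=np.round([cx,cy,a,b,an],1),circ=np.round([ux,uy,ur],1),z=np.round(np.percentile(p[:,2],[5,50,95])*1000,1))
E
python3 - <<'E'
from h import *
G=dict(soap_dish=(.663,.126),soap_yellow=(.657,.258),brush=(.66,-.255),bottle_green=(.66,-.004),bottle_violet=(.65,-.125),dosing_cup=(.534,.073),soap_pink=(.53,-.068))
for n in ['top','side']:
    W=cloud(cam(n))
    for k,(x,y) in G.items():
        h=HT[k]; r=.058 if 'bottle' in k else .065
        print(n,k,top_fit(W,x,y,h-.012,h+.008,r), top_fit(W,x,y,.06,.098,r) if 'bottle' in k else '')
    for k,(x,y) in dict(blue=(.435,.31),red=(.435,-.295)).items():
        print(n,k,top_fit(W,x,y,.014,.03,.15),'floor',top_fit(W,x,y,-.01,.008,.05))
E
```

```text
top soap_dish {'n': 1267, 'rect': array([667.5, 126.9,  93. ,  64.8,  -3.9]), 'circ': array([667.5, 127. ,  55.2]), 'z': array([20.7, 23.4, 31.3])} 
top soap_yellow {'n': 559, 'rect': array([662.8, 264.5,  65.6,  40.7,  15.9]), 'circ': array([662.5, 264.5,  35.8]), 'z': array([23.7, 30.5, 32.9])} 
top brush {'n': 902, 'rect': array([ 664.3, -255.3,   98.2,   41.4,    1.3]), 'circ': array([ 664.5, -253.6,   51.1]), 'z': array([39. , 45. , 47.5])} 
top bottle_green {'n': 177, 'rect': array([663.1,  -4.7,  26. ,  24.9,   0. ]), 'circ': array([663.6,  -4.4,  13.8]), 'z': array([120.3, 128.4, 130.4])} {'n': 162, 'rect': array([662.9,  -4.4,  47.1,  46.7, -36. ]), 'circ': array([663.4,  -4.1,  24.3]), 'z': array([63.8, 91. , 97.7])}
top bottle_violet {'n': 184, 'rect': array([ 652. , -129. ,   27. ,   25.4,   88.6]), 'circ': array([ 652.4, -128.9,   13.9]), 'z': array([119. , 128.1, 130.4])} {'n': 175, 'rect': array([ 6.520e+02, -1.277e+02,  4.700e+01,  4.570e+01, -6.000e-01]), 'circ': array([ 652.4, -128.8,   24.2]), 'z': array([63.7, 88. , 97.6])}
top dosing_cup {'n': 138, 'rect': array(
[... 2074 characters left out ...]
5, 'rect': array([532.6, -72.7,  67.1,  41.6,  -2.3]), 'circ': array([532.8, -72.9,  38.1]), 'z': array([20. , 29.6, 31.3])} 
side blue {'n': 988, 'rect': array([441.3, 308.8, 221.5, 176. ,  -3.5]), 'circ': array([440.2, 309.2, 138.4]), 'z': array([14.6, 19.9, 23.6])} floor {'n': 811, 'rect': array([435. , 310. ,  99.9,  99.6, -90. ]), 'circ': array([436.4, 311.2,  68.2]), 'z': array([3.3, 4.7, 6.1])}
side red {'n': 2434, 'rect': array([ 438.8, -292.1,  223.7,  171.1,    7. ]), 'circ': array([ 438.7, -291.7,  138.1]), 'z': array([14.8, 21.2, 23.2])} floor {'n': 3597, 'rect': array([ 435. , -295. ,  100. ,   99.9,   90. ]), 'circ': array([ 435.6, -295.3,   69.5]), 'z': array([2.9, 4.2, 5.6])}
```

The top picture shows the blue tray on the left (124,252) and the red one on the right (401,260). The far row from left to right is yellow soap (148,150), dish (211,150), green bottle (269,145), violet bottle (330,150) and brush (386,148). The cup (233,208) and pink soap (301,210) stand nearer the robot. The clutter lies outside the working region.

```bash
cat > go.py <<'E'
# usage: go.py x y z(mm) yaw(deg of tool y in world) -> slide/spin from the current pose; several targets are all from now
import sys; from h import *
o=get_obs(); R=Rn.from_quat(o['tool_rot']).as_matrix(); p=np.array(o['eef_pos'])*1000
yaw=np.degrees(np.arctan2(R[1,1],R[0,1]))
print('t',round(float(o['clock']),2),'p',p.round(1),'yaw',round(yaw,1),'tilt',R[:,2].round(3),'q',np.round(o['joint_pos'],2),'w',round(o['grip_width']*1000,1),'g',round(float(o['grasp_force']),1),'F',np.round(o['ft_force'],1))
a=list(map(float,sys.argv[1:]))
for i in range(0,len(a),4):
    d=R.T@(np.array(a[i:i+3])-p)/10; print('->',a[i:i+4],'slide cm',d.round(2),'spin',round((yaw-a[i+3]+90)%180-90,1))
E
python3 go.py 667.5 127 150 86.5  667.5 127 6 86.5
```

```text
t 2.0 p [209.7 453.9 193.7] yaw 65.2 tilt [-0. -0. -1.] q [ 1.14  0.24  0.    1.34 -0.    1.57] w 85.2 g 0.0 F [-0.1 -0.5  0.1]
-> [667.5, 127.0, 150.0, 86.5] slide cm [-55.27 -10.48   4.37] spin -21.3
-> [667.5, 127.0, 6.0, 86.5] slide cm [-55.27 -10.48  18.77] spin -21.3
```

Request:
arm_command(slide=[[-6,-1.1,0.5],[-12,-2.3,1],[-18,-3.4,1.5],[-24,-4.6,2],[-30,-5.7,2.4]], spin=[-4,-8,-12,-16,-21.3], jaw=8.5)

```text
clock: 2.62
eef_pos: [0.4596, 0.275, 0.1697]
tool_rot: [0.029, 1.0, 0.0, 0.0]
ft_force: [-0.1, 0.6, 0.2]
grip_width: 0.0849
grasp_force: 0.0
```

```bash
python3 go.py 667.5 127 150 86.5  667.5 127 6 86.5
```

```text
t 2.62 p [459.6 275.  169.7] yaw 86.7 tilt [ 0.  0. -1.] q [0.54 0.32 0.05 1.3  0.   0.6 ] w 84.9 g 0.0 F [-0.1  0.6  0.2]
-> [667.5, 127.0, 150.0, 86.5] slide cm [-21.61 -13.57   1.97] spin 0.2
-> [667.5, 127.0, 6.0, 86.5] slide cm [-21.61 -13.58  16.37] spin 0.2
```

Request:
arm_command(slide=[[-5.4,-3.4,0.5],[-10.8,-6.8,1],[-16.2,-10.2,2],[-21.6,-13.6,4],[-21.6,-13.6,7]], spin=[0.2,0.2,0.2,0.2,0.2])

```text
clock: 3.25
eef_pos: [0.6696, 0.1241, 0.0994]
tool_rot: [0.035, 0.999, 0.0, 0.002]
ft_force: [-0.2, 0.8, -1.1]
grip_width: 0.0847
grasp_force: 0.0
```

```bash
python3 go.py 667.5 127 6 86.5
```

```text
t 3.25 p [669.6 124.1  99.4] yaw 86.0 tilt [ 0.004  0.    -1.   ] q [ 0.18  0.65  0.39  1.31 -0.    0.25] w 84.7 g 0.0 F [-0.2  0.8 -1.1]
-> [667.5, 127.0, 6.0, 86.5] slide cm [0.27 0.27 9.34] spin -0.5
```

Request:
arm_command(slide=[[0,0,3],[0,0,6],[0,0,8],[0,0,8],[0,0,8]], spin=[0,0,0,0,0])

```text
clock: 3.88
eef_pos: [0.6662, 0.1276, 0.0206]
tool_rot: [0.032, 0.999, 0.0, 0.001]
ft_force: [1.1, -0.6, 0.5]
grip_width: 0.0845
grasp_force: 0.0
```

```bash
python3 go.py 667.5 127 6 86.5
```

```text
t 3.88 p [666.2 127.6  20.6] yaw 86.3 tilt [ 0.001  0.    -1.   ] q [ 0.19  0.7   0.27  1.14 -0.    0.25] w 84.5 g 0.0 F [ 1.1 -0.6  0.5]
-> [667.5, 127.0, 6.0, 86.5] slide cm [-0.14 -0.05  1.46] spin -0.2
```

Request:
arm_command(slide=[[0,0,0.7],[0,0,1.4],[0,0,1.4],[0,0,1.4],[0,0,1.4]], spin=[0,0,0,0,0])

```text
clock: 4.5
eef_pos: [0.6657, 0.1274, 0.006]
tool_rot: [0.032, 0.999, 0.0, 0.0]
ft_force: [0.2, 0.5, 0.1]
grip_width: 0.0849
grasp_force: 0.0
```

Request:
arm_command(slide=[[0,0,0],[0,0,0],[0,0,0],[0,0,0],[0,0,0]], spin=[0,0,0,0,0], jaw=5.5)

```text
clock: 5.12
eef_pos: [0.6654, 0.1274, 0.0057]
tool_rot: [0.032, 0.999, -0.0, -0.0]
ft_force: [0.1, 0.1, 0.3]
grip_width: 0.0544
grasp_force: 0.0
```

```bash
python3 go.py
```

```text
t 5.12 p [665.4 127.4   5.7] yaw 86.3 tilt [-0. -0. -1.] q [ 0.19  0.71  0.26  1.11 -0.    0.25] w 54.4 g 0.0 F [0.1 0.1 0.3]
```

Run:
```python
from h import *
a=cam('side')['pixels'];w=cam('wrist')['pixels']
im=np.hstack([cv2.resize(a[90:240,180:380],(400,300)),cv2.resize(w,(400,300))])
cv2.imwrite('pics/d1.png',im[:,:,::-1])
```

```text
(no output)
```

View pics/d1.png

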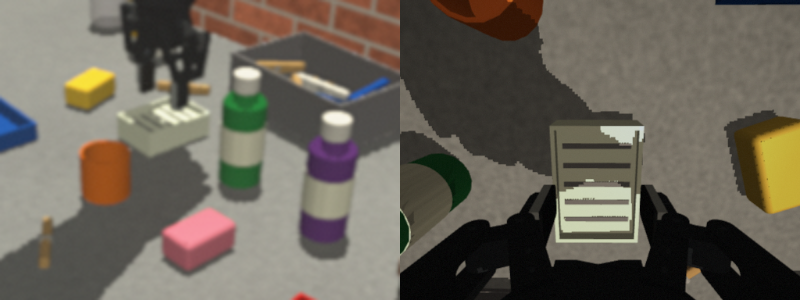

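The picture shows the fingers above or behind the dish (fingertips at about (180,103) and (148,85) in the side crop), so they are not round it. I'll measure where the fingertips really are.

```bash
python3 - <<'E'
from h import *
for n in ['side','wrist']:
    c=cam(n); W=cloud(c); px=c['pixels'].astype(int)
    if n=='side': print('TCP in crop',(proj(c,[[.667,.127,.006],[.667,.127,.1]])-[180,90])*2)
    m=(px.max(-1)<45)&(abs(W[...,0]-.667)<.1)&(abs(W[...,1]-.127)<.09)&(W[...,2]>.01)&(W[...,2]<.2)
    p=W[m]*1000; 
    for s,sel in (('L',p[:,1]>127),('R',p[:,1]<=127)):
        q=p[sel]; q=q[np.argsort(q[:,2])]; print(n,s,len(q),q[:40:5].round(0).tolist())
    print('dish',top_fit(W,.6675,.127,.018,.038,.06))
E
python3 go.py
```

```text
TCP in crop [[163.2976988  130.76629937]
 [164.39325952  58.79769433]]
side L 394 [[664.0, 160.0, 52.0], [671.0, 157.0, 56.0], [673.0, 159.0, 58.0], [660.0, 155.0, 63.0], [662.0, 158.0, 64.0], [668.0, 157.0, 68.0], [665.0, 157.0, 71.0], [671.0, 156.0, 75.0]]
side R 847 [[657.0, 91.0, 59.0], [664.0, 89.0, 62.0], [658.0, 89.0, 67.0], [657.0, 89.0, 70.0], [659.0, 88.0, 74.0], [655.0, 87.0, 79.0], [664.0, 90.0, 82.0], [655.0, 87.0, 88.0]]
dish {'n': 610, 'rect': array([666.9, 127.2,  95.2,  67.8,  -4.4]), 'circ': array([666.1, 126.5,  54.5]), 'z': array([20.1, 23.5, 30.9])}
wrist L 19525 [[760.0, 206.0, 10.0], [672.0, 155.0, 47.0], [663.0, 155.0, 48.0], [666.0, 155.0, 48.0], [677.0, 154.0, 48.0], [675.0, 154.0, 49.0], [668.0, 155.0, 49.0], [660.0, 155.0, 50.0]]
wrist R 19056 [[635.0, 109.0, 23.0], [664.0, 100.0, 49.0], [661.0, 100.0, 50.0], [659.0, 100.0, 50.0], [658.0, 100.0, 50.0], [662.0, 100.0, 51.0], [670.0, 100.0, 51.0], [674.0, 99.0, 52.0]]
dish {'n': 17009, 'rect': array([668. , 126.3,  92.7,  64.5,  -3.9]), 'circ': array([668. , 126.2,  56. ]), 'z': array([20.8, 21.9, 29.8])}
t 5.33 p [665.4 127.4   5.7] yaw 86.3 tilt [-0. -0. -1.] q [ 0.19  0.71  0.26  1.11 -0.    0.25] w 54.7 g 0.0 F [-0.1  0.4  0. ]
```

Run:
```python
from h import *
for n in ['side','wrist','top']:
    c=cam(n); W=cloud(c); 
    if n=='side': print((proj(c,[[.667,.099,.010],[.667,.099,.048],[.667,.155,.01],[.667,.155,.048]])-[180,90])*2)
    for y in (.095,.159):
        m=(abs(W[...,0]-.667)<.014)&(abs(W[...,1]-y)<.009)&(W[...,2]>.034)&(W[...,2]<.12)
        p=W[m]*1000; print(n,y,len(p),np.percentile(p[:,2],[0,2,5,20]).round(1) if len(p) else '', p[p[:,2]<60].mean(0).round(1) if len(p) else '')
```

```text
[[179.07599402 136.15748034]
 [179.84458497 107.47818146]
 [148.15219559 119.82957937]
 [148.26916645  91.83215161]]
side 0.095 165 [47.5 49.  50.5 61. ] [660.3  94.6  53.9]
side 0.159 215 [48.  49.4 52.1 61.6] [666.3 157.6  54.2]
wrist 0.095 2277 [46.6 50.1 52.9 61.7] [660.5  97.8  54.8]
wrist 0.159 3040 [46.6 51.1 54.1 65.4] [664.4 157.3  54.8]
top 0.095 79 [55.1 55.6 59.5 73. ] [654.3  96.4  56.6]
top 0.159 0
```

The fingertips stand at z ≈ 47 mm while the reported TCP is at 6 mm, so the real tips lie about 37 mm above where the TCP reading puts them. I'll use this measured offset for all heights.

Request:
arm_command(slide=[[0,0,0],[0,0,0],[0,0,0],[0,0,0],[0,0,1]], spin=[0,0,0,0,0], jaw=8.5)

```text
clock: 6.1
eef_pos: [0.6665, 0.1276, -0.0036]
tool_rot: [0.032, 0.999, 0.0, 0.001]
ft_force: [-0.7, -0.4, 1.2]
grip_width: 0.0854
grasp_force: 0.0
```

Request:
arm_command(slide=[[0,0,0.8],[0,0,1.6],[0,0,2.2],[0,0,2.7],[0,0,2.7]], spin=[0,0,0,0,0])

```text
clock: 6.72
eef_pos: [0.665, 0.1273, -0.0319]
tool_rot: [0.032, 0.999, -0.0, -0.0]
ft_force: [-0.5, 0.4, -0.2]
grip_width: 0.0851
grasp_force: 0.0
```

```bash
python3 go.py
python3 - <<'E'
from h import *
W=cloud(cam('wrist'))
for y in (.078,.176):
    m=(abs(W[...,0]-.667)<.014)&(abs(W[...,1]-y)<.012)&(W[...,2]>.006)&(W[...,2]<.12)
    p=W[m]*1000; print(y,len(p),np.percentile(p[:,2],[0,2,5,20]).round(1) if len(p) else '',p[p[:,2]<45].mean(0).round(1))
E
```

```text
t 6.72 p [665.  127.3 -31.9] yaw 86.3 tilt [-0.001 -0.    -1.   ] q [ 0.19  0.75  0.22  1.04 -0.    0.25] w 85.1 g 0.0 F [-0.5  0.4 -0.2]
0.078 4857 [17.7 22.3 26.7 41.9] [662.1  82.9  33.7]
0.176 7269 [17.1 23.4 27.6 43.8] [665.3 172.2  33.9]
```

Request:
arm_command(slide=[[0,0,0],[0,0,0],[0,0,0],[0,0,0],[0,0,0]], spin=[0,0,0,0,0], jaw=5.5)

```text
clock: 7.4
eef_pos: [0.6662, 0.1275, -0.0304]
tool_rot: [0.032, 0.999, 0.0, 0.001]
ft_force: [-0.6, 0.5, 6.3]
grip_width: 0.0628
grasp_force: 69.2
```

Request:
arm_command(slide=[[0,0,-0.5],[0,0,-2],[0,0,-4],[0,0,-6],[0,0,-8]], spin=[0,0,0,0,0])

```text
clock: 8.02
eef_pos: [0.6652, 0.1273, 0.0497]
tool_rot: [0.032, 0.999, -0.0, -0.0]
ft_force: [0.1, 0.2, -2.2]
grip_width: 0.0625
grasp_force: 68.5
```

```bash
python3 - <<'E'
from h import *
# tray frame -> world targets
def T(c,a,l):
    a=np.radians(a); return np.round(np.array(c)+np.array([[np.cos(a),-np.sin(a)],[np.sin(a),np.cos(a)]])@l,1)
B=((441.8,309.8),-3.6); Rd=((438,-292.6),6.7)
print('dish',T(*B,(40,28)),'brush',T(*B,(-40,-40)),'green',T(*Rd,(45,0)),'cup',T(*Rd,(-45,0)))
E
python3 go.py 482 334.5 55 86.4 482 334.5 -27 86.4
```

```text
dish [483.5 335.2] brush [399.4 272.4] green [ 482.7 -287.3] cup [ 393.3 -297.9]
t 8.03 p [665.2 127.3  49.7] yaw 86.3 tilt [-0.001 -0.    -1.   ] q [0.19 0.68 0.31 1.2  0.   0.25] w 62.5 g 68.5 F [ 0.1  0.2 -2.2]
-> [482.0, 334.5, 55.0, 86.4] slide cm [19.62 19.49 -0.52] spin -0.1
-> [482.0, 334.5, -27.0, 86.4] slide cm [19.61 19.49  7.68] spin -0.1
```

Request:
arm_command(slide=[[4,4,0],[8,8,0],[12,12,0],[16,16,0],[19.7,19.5,0]], spin=[0,0,0,0,0])

```text
clock: 8.65
eef_pos: [0.48, 0.3361, 0.0494]
tool_rot: [0.032, 0.999, 0.0, 0.0]
ft_force: [0.5, 0.6, -2.3]
grip_width: 0.0628
grasp_force: 68.5
```

Request:
arm_command(slide=[[0,0,1],[0,0,3],[0,0,5],[0,0,6.5],[0,0,6.5]], spin=[0,0,0,0,0])

```text
clock: 9.28
eef_pos: [0.4806, 0.3334, -0.0177]
tool_rot: [0.033, 0.999, -0.001, -0.001]
ft_force: [0.5, -1.0, -2.1]
grip_width: 0.0631
grasp_force: 68.4
```

```bash
python3 go.py 481.5 335 -27.5 86.4
python3 - <<'E'
from h import *
for n in ('side','top'):
    W=cloud(cam(n)); m=(abs(W[...,0]-.483)<.052)&(abs(W[...,1]-.335)<.045)
    print(n,top_fit(W,.483,.335,.03,.06,.06))
E
```

```text
t 9.28 p [480.6 333.4 -17.7] yaw 86.3 tilt [-0.003 -0.002 -1.   ] q [ 0.61  0.58 -0.07  0.93 -0.    0.67] w 63.1 g 68.4 F [ 0.5 -1.  -2.1]
-> [481.5, 335.0, -27.5, 86.4] slide cm [-0.08  0.17  0.98] spin -0.1
side {'n': 631, 'rect': array([481.6, 329.5,  93.3,  84.6,  -3.3]), 'circ': array([481. , 332. ,  55.3]), 'z': array([31.8, 38.1, 56. ])}
top {'n': 822, 'rect': array([483.7, 334.4,  92. ,  65.5,  -3.9]), 'circ': array([484. , 334.6,  55.2]), 'z': array([34.4, 37.3, 45.7])}
```

Request:
arm_command(slide=[[0,0,0.5],[0,0,0.9],[0,0,1.15],[0,0,1.15],[0,0,1.15]], spin=[0,0,0,0,0])

```text
clock: 10.0
eef_pos: [0.4816, 0.3348, -0.0264]
tool_rot: [0.032, 0.999, 0.0, 0.0]
ft_force: [-2.7, -2.0, 6.1]
grip_width: 0.0627
grasp_force: 69.3
```

Request:
arm_command(slide=[[0,0,0],[0,0,0],[0,0,0],[0,0,0],[0,0,0]], spin=[0,0,0,0,0], jaw=7.2)

```text
clock: 10.62
eef_pos: [0.4814, 0.3347, -0.0279]
tool_rot: [0.032, 0.999, -0.0, -0.0]
ft_force: [-0.7, -0.1, -0.1]
grip_width: 0.0719
grasp_force: 0.0
```

Request:
arm_command(slide=[[0,0,-1],[0,0,-3],[0,0,-6],[0,0,-9],[0,0,-12]], spin=[0,0,0,0,0])

```text
clock: 11.25
eef_pos: [0.4815, 0.3348, 0.094]
tool_rot: [0.032, 0.999, 0.0, 0.0]
ft_force: [-0.1, -0.3, 0.6]
grip_width: 0.0721
grasp_force: 0.0
```

```bash
python3 go.py 661 264 90 104.5 661 264 -25 104.5
python3 - <<'E'
from h import *
for n in ('side','top'):
    W=cloud(cam(n)); print(n,top_fit(W,.483,.335,.022,.042,.06), top_fit(W,.662,.264,.018,.038,.05))
E
```

```text
t 11.25 p [481.5 334.8  94. ] yaw 86.3 tilt [ 0.001  0.    -1.   ] q [ 0.61  0.47  0.07  1.17 -0.    0.67] w 72.1 g 0.0 F [-0.1 -0.3  0.6]
-> [661.0, 264.0, 90.0, 104.5] slide cm [-18.37  -5.91   0.41] spin -18.2
-> [661.0, 264.0, -25.0, 104.5] slide cm [-18.36  -5.91  11.91] spin -18.2
side {'n': 652, 'rect': array([476.1, 346.9, 110.2,  92.2,  -3. ]), 'circ': array([474.3, 346.3,  70. ]), 'z': array([23.2, 27.6, 35. ])} {'n': 248, 'rect': array([660.1, 263.4,  71.1,  39.2,  17. ]), 'circ': array([660.5, 261. ,  37. ]), 'z': array([19.7, 29.3, 31.6])}
top {'n': 1241, 'rect': array([480.6, 347.5, 117. ,  90.4,  -3.4]), 'circ': array([480.5, 352.2,  69.6]), 'z': array([23.9, 27.4, 35.5])} {'n': 565, 'rect': array([662.4, 265. ,  66.4,  41.1,  16.3]), 'circ': array([662.2, 265.4,  35.8]), 'z': array([23.5, 30.4, 32.9])}
```

Request:
arm_command(slide=[[-4,-1.3,0],[-8,-2.6,0],[-12,-3.9,0],[-16,-5.2,0],[-18.4,-5.8,1]], spin=[-5,-10,-15,-19.7,-19.7])

```text
clock: 11.98
eef_pos: [0.6635, 0.2637, 0.0821]
tool_rot: [-0.139, 0.99, 0.0, 0.001]
ft_force: [0.9, -0.4, -0.3]
grip_width: 0.072
grasp_force: 0.0
```

Request:
arm_command(slide=[[0,0,2.5],[0,0,4.5],[0,0,5.5],[0,0,5.5],[0,0,5.5]], spin=[0,0,0,0,0])

```text
clock: 12.6
eef_pos: [0.6619, 0.2653, 0.0283]
tool_rot: [-0.139, 0.99, 0.0, 0.001]
ft_force: [0.7, -0.3, 0.6]
grip_width: 0.0717
grasp_force: 0.0
```

```bash
python3 go.py 661 264.8 -25.5 106
python3 - <<'E'
from h import *
W=cloud(cam('wrist')); print(top_fit(W,.662,.2645,.02,.038,.045))
W=cloud(cam('top')); print(top_fit(W,.4835,.335,.0305,.042,.055))
E
```

```text
t 12.6 p [661.9 265.3  28.3] yaw 106.0 tilt [ 0.002  0.001 -1.   ] q [0.38 0.76 0.42 1.22 0.   0.1 ] w 71.7 g 0.0 F [ 0.7 -0.3  0.6]
-> [661.0, 264.8, -25.5, 106.0] slide cm [ 0.11 -0.03  5.38] spin 0.0
{'n': 5756, 'rect': array([662.8, 264.3,  65.1,  40.1,  16.1]), 'circ': array([663.2, 264.4,  36.4]), 'z': array([26. , 29.4, 30.5])}
{'n': 189, 'rect': array([483.6, 334.6,  92.3,  64.3,  -3. ]), 'circ': array([483.7, 334.7,  54.9]), 'z': array([31.3, 34.6, 37. ])}
```

Request:
arm_command(slide=[[0,0,2],[0,0,4],[0,0,5.2],[0,0,5.4],[0,0,5.4]], spin=[0,0,0,0,0])

```text
clock: 13.32
eef_pos: [0.6618, 0.2652, -0.0261]
tool_rot: [-0.139, 0.99, 0.0, 0.001]
ft_force: [0.7, 0.3, 0.3]
grip_width: 0.0724
grasp_force: 0.0
```

Request:
arm_command(slide=[[0,0,0],[0,0,0],[0,0,0],[0,0,0],[0,0,0]], spin=[0,0,0,0,0], jaw=3.2)

```text
clock: 13.95
eef_pos: [0.6621, 0.2653, -0.0256]
tool_rot: [-0.139, 0.99, 0.0, 0.001]
ft_force: [0.7, 0.3, 5.9]
grip_width: 0.039
grasp_force: 62.0
```

```bash
python3 go.py
python3 - <<'E'
from h import *
W=cloud(cam('wrist'))
for s in (1,-1):
    d=np.array([np.cos(np.radians(106)),np.sin(np.radians(106))])
    r=(W[...,:2]-np.array([.6625,.2646])); a=(r@d)*s; b=r@np.array([d[1],-d[0]])
    m=(a>.022)&(a<.032)&(abs(b)<.012)&(W[...,2]>.004)&(W[...,2]<.1); p=W[m]*1000
    print(s,len(p),np.percentile(p[:,2],[0,2,5,20]).round(1))
E
```

```text
t 13.95 p [662.1 265.3 -25.6] yaw 106.0 tilt [ 0.002  0.001 -1.   ] q [ 0.38  0.81  0.36  1.12 -0.    0.1 ] w 39.0 g 62.0 F [0.7 0.3 5.9]
1 1361 [17.5 20.1 22.9 35. ]
-1 1318 [17.1 20.6 23.3 34.8]
```

Request:
arm_command(slide=[[0,0,-1],[0,0,-3],[0,0,-5],[0,0,-7],[0,0,-8]], spin=[0,0,0,0,0])

```text
clock: 14.62
eef_pos: [0.6616, 0.265, 0.0543]
tool_rot: [-0.139, 0.99, 0.0, 0.0]
ft_force: [0.1, -0.3, -1.6]
grip_width: 0.0386
grasp_force: 61.4
```

```bash
python3 go.py 483.3 335 55 86.5
```

```text
t 14.62 p [661.6 265.   54.3] yaw 106.0 tilt [ 0.001  0.    -1.   ] q [ 0.38  0.75  0.45  1.28 -0.    0.1 ] w 38.6 g 61.4 F [ 0.1 -0.3 -1.6]
-> [483.3, 335.0, 55.0, 86.5] slide cm [15.21 11.64 -0.08] spin 19.5
```

Request:
arm_command(slide=[[3.5,2.7,0],[7,5.4,0],[10.5,8.1,0],[13.5,10.4,0],[15.2,11.6,0]], spin=[4,8,12,16,19.5])

```text
clock: 15.25
eef_pos: [0.4806, 0.3348, 0.0527]
tool_rot: [0.031, 1.0, -0.001, -0.001]
ft_force: [0.7, 0.2, -1.7]
grip_width: 0.0385
grasp_force: 61.4
```

Request:
arm_command(slide=[[0,0,1],[0,0,2],[0,0,3],[0,0,3],[0,0,3]], spin=[0,0,0,0,0])

```text
clock: 15.88
eef_pos: [0.4837, 0.3343, 0.023]
tool_rot: [0.031, 1.0, -0.0, -0.0]
ft_force: [0.4, 0.6, 0.7]
grip_width: 0.0386
grasp_force: 61.3
```

```bash
python3 go.py 483.3 335 1 86.5
python3 - <<'E'
from h import *
W=cloud(cam('wrist')); c=cam('top'); W2=cloud(c); px=c['pixels'].astype(int)
print(top_fit(W,.4835,.335,.07,.09,.045)); 
yel=(px[...,0]>150)&(px[...,1]>120)&(px[...,2]<90); p=W2[yel&(W2[...,2]>.04)]; print(len(p),cv2.minAreaRect((p[:,:2]*1000).astype(np.float32)) if len(p)>5 else '',p[:,2].max())
E
```

```text
t 15.88 p [483.7 334.3  23. ] yaw 86.5 tilt [-0. -0. -1.] q [ 0.6   0.53 -0.02  1.02 -0.    0.67] w 38.6 g 61.3 F [0.4 0.6 0.7]
-> [483.3, 335.0, 1.0, 86.5] slide cm [0.04 0.07 2.2 ] spin -0.0
{'n': 11769, 'rect': array([484.8, 334.4,  66. ,  65.7,  86.7]), 'circ': array([484.9, 334.2,  36.3]), 'z': array([74.5, 78. , 83.7])}
132 ((602.9083251953125, 137.03720092773438), (237.36212158203125, 491.2474670410156), 53.05519104003906) 0.0818900258197933
```

Request:
arm_command(slide=[[0,0,0.8],[0,0,1.6],[0,0,2.2],[0,0,2.2],[0,0,2.2]], spin=[0,0,0,0,0])

```text
clock: 16.6
eef_pos: [0.4831, 0.3345, 0.001]
tool_rot: [0.03, 1.0, -0.0, -0.0]
ft_force: [-0.3, -0.3, -0.5]
grip_width: 0.0385
grasp_force: 61.4
```

Request:
arm_command(slide=[[0,0,0],[0,0,0],[0,0,0],[0,0,0],[0,0,0]], spin=[0,0,0,0,0], jaw=6.5)

```text
clock: 17.23
eef_pos: [0.4832, 0.3346, 0.0012]
tool_rot: [0.031, 1.0, 0.0, 0.0]
ft_force: [0.4, 0.4, -0.0]
grip_width: 0.0648
grasp_force: 0.0
```

Request:
arm_command(slide=[[0,0,-1],[0,0,-3],[0,0,-6],[0,0,-9],[0,0,-10]], spin=[0,0,0,0,0])

```text
clock: 17.85
eef_pos: [0.4846, 0.3356, 0.1041]
tool_rot: [0.03, 1.0, 0.001, 0.002]
ft_force: [0.2, -0.0, -0.5]
grip_width: 0.0649
grasp_force: 0.0
```

```bash
python3 go.py 664 -255.5 110 91
python3 - <<'E'
from h import *
c=cam('top',"t2.png"); W=cloud(c); print(top_fit(W,.4835,.335,.048,.066,.055),top_fit(W,.4835,.335,.0305,.042,.055),top_fit(W,.664,-.2555,.033,.053,.065))
w=cam('wrist')['pixels']
im=np.hstack([cv2.resize(c['pixels'][170:320,60:260],(400,300)),cv2.resize(w,(400,300))]);cv2.imwrite('pics/d2.png',im[:,:,::-1])
E
```

```text
t 17.85 p [484.6 335.6 104.1] yaw 86.5 tilt [ 0.004  0.003 -1.   ] q [0.61 0.46 0.09 1.19 0.   0.67] w 64.9 g 0.0 F [ 0.2 -0.  -0.5]
-> [664.0, -255.5, 110.0, 91.0] slide cm [-21.51 -57.9   -0.68] spin -4.5
{'n': 488, 'rect': array([484.6, 334.2,  66. ,  40.1,  -2.7]), 'circ': array([484.8, 334.2,  36.2]), 'z': array([52. , 56.4, 58.7])} {'n': 292, 'rect': array([483.8, 335.3,  92. ,  65.7,  -3.7]), 'circ': array([483.4, 334.7,  54.6]), 'z': array([31.4, 34.9, 39. ])} {'n': 899, 'rect': array([ 6.645e+02, -2.552e+02,  9.830e+01,  4.080e+01,  4.000e-01]), 'circ': array([ 664.9, -254.4,   51.4]), 'z': array([38.7, 44.8, 47.3])}
```

View pics/d2.png

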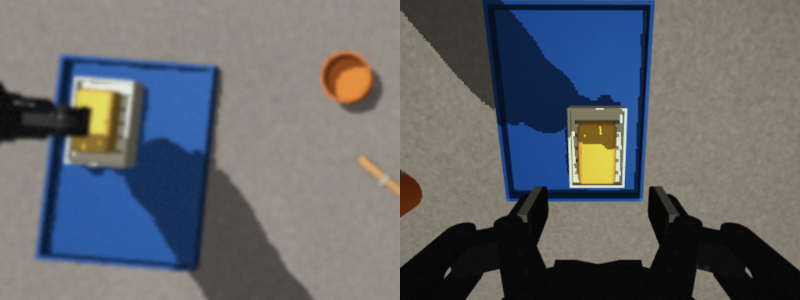

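The crop shows the soap lying flat inside the dish (100,120 in the crop); its top is at 56 mm and the dish rim at 35 mm, as they should be. The brush comes next.

Request:
arm_command(slide=[[-0.5,-5.4,-1],[-1.5,-11,-2],[-3,-17,-2],[-4.5,-23,-2],[-6,-29,-2]], spin=[-4.5,-4.5,-4.5,-4.5,-4.5], jaw=8.0)

```text
clock: 18.58
eef_pos: [0.5245, 0.0395, 0.1198]
tool_rot: [-0.009, 1.0, -0.0, -0.001]
ft_force: [0.6, -0.6, -0.0]
grip_width: 0.0802
grasp_force: 0.0
```

Request:
arm_command(slide=[[-1,-5.8,0],[-2,-11.6,0],[-3,-17.4,0],[-4,-23,0],[-7,-27,2]], spin=[0,0,0,0,0])

```text
clock: 19.2
eef_pos: [0.6, -0.2303, 0.1014]
tool_rot: [-0.007, 1.0, -0.0, 0.001]
ft_force: [1.3, 1.3, -0.2]
grip_width: 0.0799
grasp_force: 0.0
```

```bash
python3 go.py 664 -255.3 70 91 664 -255.3 -22 91
```

```text
t 19.2 p [ 600.  -230.3  101.4] yaw 90.8 tilt [ 0.001 -0.001 -1.   ] q [-0.37  0.57  0.26  1.26 -0.   -0.38] w 79.9 g 0.0 F [ 1.3  1.3 -0.2]
-> [664.0, -255.3, 70.0, 91.0] slide cm [-6.36 -2.59  3.15] spin -0.2
-> [664.0, -255.3, -22.0, 91.0] slide cm [-6.35 -2.58 12.35] spin -0.2
```

Request:
arm_command(slide=[[-3,-1.3,1],[-6.4,-2.6,3],[-6.4,-2.6,5],[-6.4,-2.6,7],[-6.4,-2.6,7]], spin=[0,0,0,0,0])

```text
clock: 19.82
eef_pos: [0.6616, -0.2511, 0.0266]
tool_rot: [-0.009, 1.0, 0.001, -0.004]
ft_force: [0.7, -0.1, 0.7]
grip_width: 0.08
grasp_force: 0.0
```

```bash
python3 go.py 664 -255.3 -22 91;  python3 - <<'E'
from h import *
W=cloud(cam('wrist')); print(top_fit(W,.6645,-.2555,.038,.05,.06))
E
```

```text
t 19.82 p [ 661.6 -251.1   26.6] yaw 91.0 tilt [-0.008  0.003 -1.   ] q [-0.36  0.76  0.41  1.23 -0.   -0.38] w 80.0 g 0.0 F [ 0.7 -0.1  0.7]
-> [664.0, -255.3, -22.0, 91.0] slide cm [-0.27 -0.44  4.86] spin -0.0
{'n': 9989, 'rect': array([ 665.5, -256.4,   98.5,   40.1,    0.9]), 'circ': array([ 665.8, -258. ,   51.6]), 'z': array([41. , 44.3, 45.5])}
```

Request:
arm_command(slide=[[0,-0.1,1.5],[0,-0.1,3],[0,-0.1,4.5],[0,-0.1,5],[0,-0.1,5]], spin=[0,0,0,0,0])

```text
clock: 20.5
eef_pos: [0.6641, -0.253, -0.0196]
tool_rot: [-0.009, 1.0, 0.0, -0.001]
ft_force: [-0.3, 0.3, 0.4]
grip_width: 0.0798
grasp_force: 0.0
```

```bash
python3 go.py 664 -255.3 -22 91
```

```text
t 20.5 p [ 664.1 -253.   -19.6] yaw 91.0 tilt [-0.001  0.    -1.   ] q [-0.36  0.8   0.36  1.13 -0.   -0.38] w 79.8 g 0.0 F [-0.3  0.3  0.4]
-> [664.0, -255.3, -22.0, 91.0] slide cm [ 0.02 -0.23  0.24] spin 0.0
```

Request:
arm_command(slide=[[0,-0.2,0.2],[0,-0.2,0.2],[0,-0.2,0.2],[0,-0.2,0.2],[0,-0.2,0.2]], spin=[0,0,0,0,0], jaw=3.2)

```text
clock: 21.12
eef_pos: [0.6652, -0.2555, -0.02]
tool_rot: [-0.009, 1.0, -0.0, 0.001]
ft_force: [-0.2, 0.4, 2.8]
grip_width: 0.039
grasp_force: 62.4
```

Request:
arm_command(slide=[[0,-0.2,0],[0,-0.2,-1],[0,-0.2,-4],[0,-0.2,-7],[0,-0.2,-9]], spin=[0,0,0,0,0])

```text
clock: 21.75
eef_pos: [0.6648, -0.2576, 0.0707]
tool_rot: [-0.009, 1.0, -0.0, 0.0]
ft_force: [0.2, 0.3, -1.3]
grip_width: 0.0388
grasp_force: 62.0
```

```bash
python3 go.py 480 -100 140 90 399.4 271.4 110 86.4
```

```text
t 21.75 p [ 664.8 -257.6   70.7] yaw 91.0 tilt [ 0.001 -0.001 -1.   ] q [-0.37  0.74  0.48  1.31 -0.   -0.39] w 38.8 g 62.0 F [ 0.2  0.3 -1.3]
-> [480.0, -100.0, 140.0, 90.0] slide cm [18.2  16.07 -6.96] spin 1.0
-> [399.4, 271.4, 110.0, 86.4] slide cm [25.62 53.35 -3.99] spin 4.6
```

Request:
arm_command(slide=[[5.8,0.2,-1],[11.6,0.5,-2],[16,4,-2],[19,9,-2],[21,14.5,-2]], spin=[1,2,3,4,4.6])

```text
clock: 22.38
eef_pos: [0.45, -0.1152, 0.0892]
tool_rot: [0.033, 0.999, -0.0, -0.0]
ft_force: [2.2, 0.4, -1.6]
grip_width: 0.0394
grasp_force: 62.0
```

Request:
arm_command(slide=[[1,5.8,0],[2,11.6,0],[3,17.4,0],[4,23.2,0],[4.5,29,0]], spin=[0,0,0,0,0])

```text
clock: 23.0
eef_pos: [0.4247, 0.1778, 0.0894]
tool_rot: [0.031, 1.0, -0.0, 0.0]
ft_force: [1.4, -0.1, -1.3]
grip_width: 0.0389
grasp_force: 62.0
```

```bash
python3 go.py 399.4 272 60 86.4
```

```text
t 23.0 p [424.7 177.8  89.4] yaw 86.4 tilt [ 0.    -0.001 -1.   ] q [ 0.4   0.24 -0.28  1.05 -0.    0.46] w 38.9 g 62.0 F [ 1.4 -0.1 -1.3]
-> [399.4, 272.0, 60.0, 86.4] slide cm [3.12 9.24 2.94] spin -0.0
```

Request:
arm_command(slide=[[1.5,4.6,0],[3.1,9.2,1],[3.1,9.2,3],[3.1,9.2,5],[3.1,9.2,6.5]], spin=[0,0,0,0,0])

```text
clock: 23.62
eef_pos: [0.3996, 0.2698, 0.0233]
tool_rot: [0.031, 1.0, -0.001, -0.0]
ft_force: [-0.9, 0.0, -0.7]
grip_width: 0.0388
grasp_force: 62.0
```

```bash
python3 go.py 399.4 272.2 -17 86.4
python3 - <<'E'
from h import *
for n in ('top','side'):
    W=cloud(cam(n)); print(n,top_fit(W,.3994,.2722,.045,.1,.065)); 
W=cloud(cam('wrist')); print(top_fit(W,.3994,.2722,.075,.095,.06))
E
```

```text
t 23.62 p [399.6 269.8  23.3] yaw 86.4 tilt [-0.001 -0.001 -1.   ] q [ 0.59  0.36 -0.32  0.9  -0.    0.66] w 38.8 g 62.0 F [-0.9  0.  -0.7]
-> [399.4, 272.2, -17.0, 86.4] slide cm [0.03 0.25 4.03] spin 0.0
top {'n': 785, 'rect': array([418.2, 276.7, 136.5,  76.6,  26.9]), 'circ': array([408.4, 296.2,  69.2]), 'z': array([52.5, 88. , 90.9])}
side {'n': 1024, 'rect': array([397.7, 265.5, 102.7,  60.3, -17.4]), 'circ': array([398.2, 267.2,  51.4]), 'z': array([48.1, 77.7, 93.2])}
{'n': 16840, 'rect': array([391.4, 269.6,  82.7,  66.4,  -4. ]), 'circ': array([392.6, 269.8,  44.6]), 'z': array([82.3, 87. , 88.4])}
```

Request:
arm_command(slide=[[0,0.1,1.5],[0,0.1,3],[0,0.1,3.8],[0,0.1,3.8],[0,0.1,3.8]], spin=[0,0,0,0,0])

```text
clock: 24.4
eef_pos: [0.4006, 0.2713, -0.0136]
tool_rot: [0.031, 1.0, 0.0, 0.0]
ft_force: [-0.7, 0.1, -1.3]
grip_width: 0.0388
grasp_force: 62.0
```

```bash
python3 go.py
python3 - <<'E'
from h import *
W=cloud(cam('wrist')); print(top_fit(W,.3994,.2722,.04,.058,.06))
E
```

```text
t 24.4 p [400.6 271.3 -13.6] yaw 86.4 tilt [ 0.  0. -1.] q [ 0.6   0.41 -0.36  0.81  0.    0.66] w 38.8 g 62.0 F [-0.7  0.1 -1.3]
{'n': 17379, 'rect': array([412.1, 278.1, 126.5,  68.4,  21.8]), 'circ': array([405.8, 294. ,  65.1]), 'z': array([46.1, 50.8, 52.6])}
```

Request:
arm_command(slide=[[0,0,0.1],[0,0,0.2],[0,0,0.2],[0,0,0.2],[0,0,0.2]], spin=[0,0,0,0,0])

```text
clock: 25.08
eef_pos: [0.4003, 0.2712, -0.0158]
tool_rot: [0.031, 1.0, 0.0, 0.0]
ft_force: [-0.2, 0.5, -1.6]
grip_width: 0.0391
grasp_force: 62.0
```

Request:
arm_command(slide=[[0,0,0],[0,0,0],[0,0,0],[0,0,-0.5],[0,0,-2]], spin=[0,0,0,0,0], jaw=4.8)

```text
clock: 25.7
eef_pos: [0.3997, 0.2707, 0.0043]
tool_rot: [0.031, 1.0, -0.001, -0.001]
ft_force: [-0.1, -0.1, -0.2]
grip_width: 0.0481
grasp_force: 0.0
```

Request:
arm_command(slide=[[0,0,-3],[0,0,-6],[0,-3,-9],[0,-8,-12],[0,-13,-14]], spin=[0,0,0,0,0], jaw=8.0)

```text
clock: 26.32
eef_pos: [0.3929, 0.1406, 0.1469]
tool_rot: [0.031, 1.0, 0.001, 0.002]
ft_force: [1.0, -0.2, 0.0]
grip_width: 0.0801
grasp_force: 0.0
```

```bash
python3 go.py 530 -4.5 150 90 662 -4.5 120 90
python3 - <<'E'
from h import *
for n in ('top','side'):
    W=cloud(cam(n)); print(n,'brush',top_fit(W,.3994,.2722,.04,.06,.07)); 
    print('soap',top_fit(W,.4835,.335,.05,.066,.055),'rim',top_fit(W,.4835,.335,.0305,.042,.055)); print('green',top_fit(W,.663,-.0045,.116,.136,.058))
E
```

```text
t 26.32 p [392.9 140.6 146.9] yaw 86.5 tilt [ 0.004  0.001 -1.   ] q [ 0.34  0.1  -0.29  1.18 -0.    0.41] w 80.1 g 0.0 F [ 1.  -0.2  0. ]
-> [530.0, -4.5, 150.0, 90.0] slide cm [-14.58 -13.65  -0.27] spin -3.5
-> [662.0, -4.5, 120.0, 90.0] slide cm [-27.74 -12.84   2.77] spin -3.5
top brush {'n': 600, 'rect': array([434.7, 296.9, 105.2,  54.1,  73.8]), 'circ': array([434.4, 297.1,  56.2]), 'z': array([44.3, 49.9, 57.3])}
soap {'n': 622, 'rect': array([474. , 316.1,  83.9,  77.4,  -4.2]), 'circ': array([473.8, 314.5,  55. ]), 'z': array([51.8, 56.5, 58.8])} rim {'n': 329, 'rect': array([483.8, 335.7,  91.9,  65.9,  -3.8]), 'circ': array([483.8, 335.4,  55.2]), 'z': array([31.5, 34.7, 39.1])}
green {'n': 175, 'rect': array([ 6.631e+02, -4.700e+00,  2.600e+01,  2.490e+01,  2.000e-01]), 'circ': array([663.4,  -4.6,  13.8]), 'z': array([121.9, 128.4, 130.4])}
side brush {'n': 604, 'rect': array([410.1, 296.7, 117.3,  94. ,  -1.5]), 'circ': array([410.3, 298.7,  73.3]), 'z': array([41.5, 49.1, 55.4])}
soap {'n': 239, 'rect': array([480.1, 316.1,  74.6,  69.5,  86.4]), 'circ': array([479.3, 313.9,  48.9]), 'z': array([50.7, 55.9, 57.7])} rim {'n': 226, 'rect': array([480.1, 329. , 105.4,  59.6, -21.5]), 'circ': array([482.3, 334.8,  54.7]), 'z': array([31.4, 34.7, 40.9])}
green {'n': 123, 'rect': array([661.6,  -3.1,  27.6,  26.4,  75.3]), 'circ': array([662.6,  -4.1,  14.6]), 'z': array([117.9, 126.6, 129.4])}
```

Request:
arm_command(slide=[[-4.5,-3.5,0],[-9,-7,0],[-14,-10,0],[-19,-12.5,0.5],[-24,-12.8,1.5]], spin=[-3.5,-3.5,-3.5,-3.5,-3.5])

```text
clock: 27.05
eef_pos: [0.6258, -0.003, 0.1302]
tool_rot: [0.002, 1.0, 0.0, 0.001]
ft_force: [0.5, -0.3, 1.2]
grip_width: 0.0803
grasp_force: 0.0
```

```bash
python3 go.py 662.5 -4.5 110 90 662.5 -4.5 30 90
```

```text
t 27.05 p [625.8  -3.  130.2] yaw 89.8 tilt [ 0.002  0.    -1.   ] q [-0.    0.52  0.25  1.3   0.   -0.  ] w 80.3 g 0.0 F [ 0.5 -0.3  1.2]
-> [662.5, -4.5, 110.0, 90.0] slide cm [-3.67 -0.13  2.03] spin -0.2
-> [662.5, -4.5, 30.0, 90.0] slide cm [-3.65 -0.13 10.03] spin -0.2
```

Request:
arm_command(slide=[[-1.8,-0.1,0.5],[-3.7,-0.2,1.5],[-3.7,-0.2,1.5],[-3.7,-0.2,3],[-3.7,-0.2,3]], spin=[0,0,0,0,0])

```text
clock: 27.68
eef_pos: [0.6587, -0.0031, 0.0978]
tool_rot: [0.001, 1.0, 0.0, -0.002]
ft_force: [0.1, 0.2, -0.3]
grip_width: 0.08
grasp_force: 0.0
```

```bash
python3 go.py 662.5 -4.5 30 90;  python3 - <<'E'
from h import *
W=cloud(cam('wrist')); print(top_fit(W,.663,-.0045,.122,.135,.03))
E
```

```text
t 27.68 p [658.7  -3.1  97.8] yaw 89.9 tilt [-0.003  0.    -1.   ] q [-0.    0.61  0.32  1.28  0.   -0.  ] w 80.0 g 0.0 F [ 0.1  0.2 -0.3]
-> [662.5, -4.5, 30.0, 90.0] slide cm [-0.4  -0.14  6.78] spin -0.1
{'n': 1847, 'rect': array([664.2,  -4.8,  27.4,  27.3,  32.9]), 'circ': array([664.1,  -4.7,  13.9]), 'z': array([125.1, 127.5, 128.5])}
```

Request:
arm_command(slide=[[-0.2,-0.1,1.5],[-0.2,-0.1,3.5],[-0.2,-0.1,5.5],[-0.2,-0.1,6.7],[-0.2,-0.1,6.7]], spin=[0,0,0,0,0])

```text
clock: 28.35
eef_pos: [0.6616, -0.0045, 0.0308]
tool_rot: [0.001, 1.0, -0.0, -0.001]
ft_force: [0.6, -0.1, 0.0]
grip_width: 0.0803
grasp_force: 0.0
```

Request:
arm_command(slide=[[0,0,0],[0,0,0],[0,0,0],[0,0,0],[0,0,0]], spin=[0,0,0,0,0], jaw=4.0)

```text
clock: 28.98
eef_pos: [0.664, -0.0046, 0.0338]
tool_rot: [0.001, 1.0, -0.0, 0.002]
ft_force: [1.0, -0.1, 5.0]
grip_width: 0.0464
grasp_force: 62.2
```

```bash
python3 go.py
```

```text
t 28.98 p [664.   -4.6  33.8] yaw 89.9 tilt [ 0.003 -0.    -1.   ] q [-0.01  0.66  0.24  1.14 -0.   -0.01] w 46.4 g 62.2 F [ 1.  -0.1  5. ]
```

Request:
arm_command(slide=[[0,0,-0.5],[0,0,-2],[0,0,-4.5],[1,0,-6],[4,0,-7]], spin=[0,0,0,0,0])

```text
clock: 29.6
eef_pos: [0.6231, -0.0044, 0.1032]
tool_rot: [0.001, 1.0, -0.0, 0.001]
ft_force: [-1.0, 0.4, -1.3]
grip_width: 0.0461
grasp_force: 61.7
```

Request:
arm_command(slide=[[5.5,0,0],[10,-2.5,0],[13,-7.5,0],[14,-13.5,0],[14.3,-19.5,0]], spin=[0,-2,-4,-6,-6])

```text
clock: 30.22
eef_pos: [0.4778, -0.2001, 0.103]
tool_rot: [-0.052, 0.999, 0.0, 0.0]
ft_force: [0.7, 0.5, -1.5]
grip_width: 0.0464
grasp_force: 61.9
```

```bash
python3 go.py 482.5 -287.3 75 96
```

```text
t 30.23 p [ 477.8 -200.1  103. ] yaw 96.0 tilt [ 0.  0. -1.] q [-0.4   0.33 -0.11  1.13  0.   -0.5 ] w 46.4 g 61.9 F [ 0.7  0.5 -1.5]
-> [482.5, -287.3, 75.0, 96.0] slide cm [ 0.44 -8.73  2.8 ] spin -0.0
```

Request:
arm_command(slide=[[0.2,-4.4,0],[0.4,-8.7,1],[0.4,-8.7,3],[0.4,-8.7,5],[0.4,-8.7,5]], spin=[0,0,0,0,0])

```text
clock: 30.85
eef_pos: [0.482, -0.285, 0.0507]
tool_rot: [-0.051, 0.999, 0.001, -0.002]
ft_force: [-0.6, 0.5, -1.9]
grip_width: 0.0461
grasp_force: 62.1
```

```bash
python3 go.py 482.5 -287.3 36 96;  python3 - <<'E'
from h import *
W=cloud(cam('wrist')); print(top_fit(W,.4827,-.2873,.13,.165,.02))
for n in ('side','top'):
    c=cam(n); W=cloud(c); px=c['pixels'].astype(int)
    g=(px[...,1]>px[...,0]*1.4)&(px[...,1]>px[...,2]*1.2)&(abs(W[...,0]-.4827)<.05)&(abs(W[...,1]+.2873)<.05); p=W[g]*1000
    if len(p): print(n,len(p),p.min(0).round(1),p.max(0).round(1),np.percentile(p[:,2],[1,5]).round(1))
    print(top_fit(W,.4827,-.2873,.03,.065,.05))
E
```

```text
t 30.85 p [ 482.  -285.    50.7] yaw 95.9 tilt [-0.004  0.002 -1.   ] q [-0.53  0.46 -0.06  1.05  0.   -0.64] w 46.1 g 62.1 F [-0.6  0.5 -1.9]
-> [482.5, -287.3, 36.0, 96.0] slide cm [-0.03 -0.24  1.47] spin -0.1
{'n': 6106, 'rect': array([ 477.6, -286.1,   40.3,   24.2,  -83.9]), 'circ': array([ 471.1, -286.8,   20.7]), 'z': array([133.5, 144.5, 163.8])}
side 1099 [ 458.1 -308.2   20.4] [ 498.2 -260.7  126. ] [21.8 25. ]
{'n': 568, 'rect': array([ 472.3, -291.6,   48.5,   24.1,  -56.2]), 'circ': array([ 481.5, -285.3,   24.3]), 'z': array([32.1, 48.8, 63.4])}
top 135 [ 457.3 -287.9   30.6] [ 505.1 -250.9  256.3] [33.7 36.2]
{'n': 76, 'rect': array([ 483.1, -270.4,   47.5,   20.3,    5.1]), 'circ': array([ 484. , -280.5,   23.7]), 'z': array([31.3, 41.5, 61.3])}
```

Request:
arm_command(slide=[[0,0,0.5],[0,0,1.0],[0,0,1.4],[0,0,1.4],[0,0,1.4]], spin=[0,0,0,0,0])

```text
clock: 31.62
eef_pos: [0.4842, -0.286, 0.0381]
tool_rot: [-0.052, 0.999, 0.0, -0.0]
ft_force: [0.1, 0.3, -1.8]
grip_width: 0.046
grasp_force: 62.1
```

```bash
python3 go.py;  python3 - <<'E'
from h import *
c=cam('side'); W=cloud(c); px=c['pixels'].astype(int)
g=(px[...,1]>px[...,0]*1.4)&(px[...,1]>px[...,2]*1.2)&(abs(W[...,0]-.4827)<.05)&(abs(W[...,1]+.2873)<.05); p=W[g]*1000
print(len(p),p.min(0).round(1),np.percentile(p[:,2],[1,5]).round(1))
m=(abs(W[...,0]-.4827)<.02)&(abs(W[...,1]+.2873)<.03)&(px.min(-1)>110); print('cap',np.nanmax(W[m][:,2]) if m.any() else '')
E
```

```text
t 31.62 p [ 484.2 -286.    38.1] yaw 95.9 tilt [-0.  0. -1.] q [-0.53  0.47 -0.08  1.02  0.   -0.64] w 46.0 g 62.1 F [ 0.1  0.3 -1.8]
1067 [ 459.4 -308.3    6.2] [ 7.7 11.2]
cap 0.42072305441063207
```

Request:
arm_command(slide=[[0,0,0.1],[0,0,0.2],[0,0,0.25],[0,0,0.25],[0,0,0.25]], spin=[0,0,0,0,0])

```text
clock: 32.3
eef_pos: [0.4848, -0.2862, 0.0378]
tool_rot: [-0.052, 0.999, -0.0, 0.001]
ft_force: [-3.3, 1.3, 9.8]
grip_width: 0.0462
grasp_force: 63.3
```

```bash
python3 go.py
```

```text
t 32.3 p [ 484.8 -286.2   37.8] yaw 95.9 tilt [ 0.002 -0.001 -1.   ] q [-0.53  0.47 -0.08  1.01  0.   -0.64] w 46.2 g 63.3 F [-3.3  1.3  9.8]
```

Contact with the floor at about 10 N. I'll ease up a little, release and lift straight up.

Request:
arm_command(slide=[[0,0,-0.1],[0,0,-0.1],[0,0,-0.1],[0,0,-0.1],[0,0,-0.1]], spin=[0,0,0,0,0])

```text
clock: 32.92
eef_pos: [0.4846, -0.2862, 0.0378]
tool_rot: [-0.052, 0.999, -0.0, 0.001]
ft_force: [-2.2, 1.9, 7.9]
grip_width: 0.0457
grasp_force: 63.0
```

Request:
arm_command(slide=[[0,0,0],[0,0,0],[0,0,0],[0,0,0],[0,0,-1]], spin=[0,0,0,0,0], jaw=8.0)

```text
clock: 33.55
eef_pos: [0.4835, -0.2856, 0.0462]
tool_rot: [-0.051, 0.999, 0.001, -0.001]
ft_force: [-0.3, -0.6, 0.1]
grip_width: 0.08
grasp_force: 0.0
```

Request:
arm_command(slide=[[0,0,-3],[0,0,-5],[0,0,-8],[0,0,-10],[0,0,-11]], spin=[0,0,0,0,0])

```text
clock: 34.17
eef_pos: [0.4851, -0.2866, 0.1588]
tool_rot: [-0.052, 0.999, -0.001, 0.001]
ft_force: [-0.6, 0.4, -0.5]
grip_width: 0.0799
grasp_force: 0.0
```

```bash
python3 go.py 440 -100 140 90 533 71.4 60 90
python3 - <<'E'
from h import *
for n in ('top','side'):
    W=cloud(cam(n)); print(n,'green',top_fit(W,.4827,-.2873,.118,.142,.05)); print('brush',top_fit(W,.3994,.2722,.04,.0495,.055));print('cup',top_fit(W,.533,.0714,.038,.058,.05))
E
```

```text
t 34.17 p [ 485.1 -286.6  158.8] yaw 95.9 tilt [ 0.003 -0.002 -1.   ] q [-0.53  0.38  0.11  1.3  -0.   -0.64] w 79.9 g 0.0 F [-0.6  0.4 -0.5]
-> [440.0, -100.0, 140.0, 90.0] slide cm [ 2.57 19.03  1.84] spin 5.9
-> [533.0, 71.4, 60.0, 90.0] slide cm [-8.42 35.13  9.84] spin 5.9
top green {'n': 10, 'rect': array([ 496.4, -280.3,    8.1,    2. ,  -65.5]), 'circ': array([ 496.2, -280.4,    4.1]), 'z': array([122.5, 130.9, 133.5])}
brush {'n': 502, 'rect': array([402.4, 286.4, 100.1,  71.7,  -2.5]), 'circ': array([403.8, 287. ,  58.7]), 'z': array([42.7, 48.3, 49.4])}
cup {'n': 139, 'rect': array([533.5,  71. ,  52.1,  51.7,  46.1]), 'circ': array([533.2,  71.6,  26.9]), 'z': array([40.7, 50.3, 52.2])}
side green {'n': 334, 'rect': array([ 484.3, -285.4,   27.3,   27. ,   47.1]), 'circ': array([ 484.6, -285.9,   14.7]), 'z': array([119.6, 131.2, 133. ])}
brush {'n': 354, 'rect': array([401.6, 288. , 100.5,  78.6,  -2.7]), 'circ': array([400.3, 290.5,  60.6]), 'z': array([40.9, 47.3, 49.4])}
cup {'n': 290, 'rect': array([532.2,  71. ,  53.6,  53.3,   0.8]), 'circ': array([533.3,  71.4,  28.2]), 'z': array([38.6, 45.5, 51. ])}
```

Request:
arm_command(slide=[[0,5.8,0],[0,11.6,0],[-2,17.4,2],[-4,23.2,4],[-6,29,6]], spin=[2,4,6,6,6])

```text
clock: 34.9
eef_pos: [0.5124, 0.0046, 0.0972]
tool_rot: [0.001, 1.0, -0.0, -0.0]
ft_force: [0.9, -0.8, 0.2]
grip_width: 0.0796
grasp_force: 0.0
```

```bash
python3 go.py 532.5 71.4 30 90
```

```text
t 34.9 p [512.4   4.6  97.2] yaw 89.9 tilt [-0.001 -0.    -1.   ] q [ 0.01  0.33 -0.14  1.11 -0.    0.01] w 79.6 g 0.0 F [ 0.9 -0.8  0.2]
-> [532.5, 71.4, 30.0, 90.0] slide cm [-2.01  6.68  6.72] spin -0.1
```

Request:
arm_command(slide=[[-1,3.3,0.5],[-2,6.7,1.5],[-2,6.7,4],[-2,6.7,6.7],[-2,6.7,6.7]], spin=[0,0,0,0,0])

```text
clock: 35.52
eef_pos: [0.5297, 0.0696, 0.0286]
tool_rot: [0.001, 1.0, -0.0, -0.004]
ft_force: [0.3, 0.3, 0.7]
grip_width: 0.0801
grasp_force: 0.0
```

```bash
python3 go.py 532.5 71.4 -26 90
python3 - <<'E'
from h import *
W=cloud(cam('wrist')); print('cup',top_fit(W,.533,.0714,.044,.055,.032))
E
```

```text
t 35.52 p [529.7  69.6  28.6] yaw 89.9 tilt [-0.007 -0.001 -1.   ] q [ 0.13  0.44 -0.16  0.97 -0.    0.13] w 80.1 g 0.0 F [0.3 0.3 0.7]
-> [532.5, 71.4, -26.0, 90.0] slide cm [-0.32  0.19  5.45] spin -0.1
cup {'n': 1834, 'rect': array([533.6,  70.9,  53.4,  53.3, -55.4]), 'circ': array([533.7,  70.5,  27.2]), 'z': array([44.8, 49.1, 50.4])}
```

Request:
arm_command(slide=[[0,0,1.5],[0,0,3.5],[0,0,5],[0,0,5.5],[0,0,5.5]], spin=[0,0,0,0,0])

```text
clock: 36.2
eef_pos: [0.5329, 0.0698, -0.0235]
tool_rot: [0.001, 1.0, -0.0, -0.0]
ft_force: [-0.4, 0.1, -0.3]
grip_width: 0.0802
grasp_force: 0.0
```

```bash
python3 go.py 533 71 -26 90
```

```text
t 36.2 p [532.9  69.8 -23.5] yaw 89.9 tilt [-0. -0. -1.] q [ 0.13  0.51 -0.22  0.85  0.    0.13] w 80.2 g 0.0 F [-0.4  0.1 -0.3]
-> [533.0, 71.0, -26.0, 90.0] slide cm [-0.01  0.12  0.25] spin -0.1
```

Request:
arm_command(slide=[[0,0.1,0.1],[0,0.1,0.1],[0,0.1,0.1],[0,0.1,0.1],[0,0.1,0.1]], spin=[0,0,0,0,0], jaw=4.8)

```text
clock: 36.83
eef_pos: [0.5341, 0.0711, -0.0234]
tool_rot: [0.001, 1.0, 0.0, 0.001]
ft_force: [-0.4, 0.2, 5.6]
grip_width: 0.053
grasp_force: 63.1
```

Request:
arm_command(slide=[[0,0,0],[0,0,-2],[0,0,-5],[0,0,-8],[0,0,-10]], spin=[0,0,0,0,0])

```text
clock: 37.45
eef_pos: [0.5331, 0.0709, 0.0767]
tool_rot: [0.001, 1.0, 0.0, 0.0]
ft_force: [-0.4, -0.6, -0.6]
grip_width: 0.0531
grasp_force: 62.8
```

```bash
python3 go.py 393.3 -297.9 70 96
```

```text
t 37.45 p [533.1  70.9  76.7] yaw 89.9 tilt [ 0.001  0.    -1.   ] q [ 0.13  0.39 -0.1   1.08 -0.    0.13] w 53.1 g 62.8 F [-0.4 -0.6 -0.6]
-> [393.3, -297.9, 70.0, 96.0] slide cm [ 13.92 -36.9    0.66] spin -6.1
```

Request:
arm_command(slide=[[4,-3,0],[8,-7,0],[11,-12,0],[13.5,-17,0],[13.9,-23,0]], spin=[-2,-4,-6,-6,-6])

```text
clock: 38.08
eef_pos: [0.3912, -0.1594, 0.0754]
tool_rot: [-0.052, 0.999, 0.0, -0.001]
ft_force: [1.8, -0.7, -0.4]
grip_width: 0.0528
grasp_force: 62.9
```

```bash
python3 go.py 393.3 -297.9 30 96
```

```text
t 38.08 p [ 391.2 -159.4   75.4] yaw 96.0 tilt [-0.001  0.001 -1.   ] q [-0.39  0.19 -0.39  0.99  0.   -0.49] w 52.8 g 62.9 F [ 1.8 -0.7 -0.4]
-> [393.3, -297.9, 30.0, 96.0] slide cm [  1.23 -13.8    4.53] spin -0.0
```

Request:
arm_command(slide=[[0.5,-5.5,0],[0.9,-10.5,0],[1.2,-13.8,1],[1.2,-13.8,4],[1.2,-13.8,6]], spin=[0,0,0,0,0])

```text
clock: 38.7
eef_pos: [0.3946, -0.2975, 0.014]
tool_rot: [-0.051, 0.999, 0.001, -0.001]
ft_force: [-0.5, -0.5, -0.4]
grip_width: 0.0528
grasp_force: 62.9
```

```bash
python3 go.py 393.3 -297.9 -19.5 96
python3 - <<'E'
from h import *
for n in ('side','wrist'):
    c=cam(n); W=cloud(c); px=c['pixels'].astype(int)
    g=(px[...,0]>120)&(px[...,1]>px[...,0]*.3)&(px[...,2]<px[...,1]*.6)&(abs(W[...,0]-.393)<.05)&(abs(W[...,1]+.298)<.05)&(W[...,2]>.012); p=W[g]*1000
    print(n,len(p),p.min(0).round(1),p.max(0).round(1),np.percentile(p[:,2],[1,5,95,99]).round(1))
E
```

```text
t 38.7 p [ 394.6 -297.5   14. ] yaw 95.8 tilt [-0.002  0.001 -1.   ] q [-0.65  0.39 -0.3   0.89 -0.   -0.75] w 52.8 g 62.9 F [-0.5 -0.5 -0.4]
-> [393.3, -297.9, -19.5, 96.0] slide cm [ 0.13 -0.03  3.35] spin -0.2
side 1528 [ 366.6 -323.2   37. ] [ 419.8 -268.5   89.2] [39.  41.7 87.2 88.3]
wrist 4795 [ 367.2 -323.2   36.5] [ 419.2 -270.2  124.6] [ 37.4  37.9  85.4 122. ]
```

Request:
arm_command(slide=[[0,0,1.2],[0,0,2.4],[0,0,3.1],[0,0,3.3],[0,0,3.3]], spin=[0,0,0,0,0])

```text
clock: 39.42
eef_pos: [0.3959, -0.2974, -0.0174]
tool_rot: [-0.052, 0.999, -0.0, 0.0]
ft_force: [-0.1, -0.8, -0.3]
grip_width: 0.0532
grasp_force: 62.9
```

```bash
python3 go.py
python3 - <<'E'
from h import *
c=cam('side'); W=cloud(c); px=c['pixels'].astype(int)
g=(px[...,0]>120)&(px[...,1]>px[...,0]*.3)&(px[...,2]<px[...,1]*.6)&(abs(W[...,0]-.393)<.05)&(abs(W[...,1]+.298)<.05); p=W[g]*1000
print(len(p),p.min(0).round(1),p.max(0).round(1),np.percentile(p[:,2],[1,5,95,99]).round(1))
E
```

```text
t 39.42 p [ 395.9 -297.4  -17.4] yaw 95.9 tilt [ 0. -0. -1.] q [-0.64  0.43 -0.33  0.81  0.   -0.75] w 53.2 g 62.9 F [-0.1 -0.8 -0.3]
1373 [ 367.8 -323.2    4.3] [ 421.4 -267.9   94. ] [ 7.9 10.  55.8 57. ]
```

Request:
arm_command(slide=[[0,0,0.1],[0,0,0.2],[0,0,0.2],[0,0,0.2],[0,0,0.2]], spin=[0,0,0,0,0])

```text
clock: 40.1
eef_pos: [0.3958, -0.2974, -0.0194]
tool_rot: [-0.052, 0.999, -0.0, 0.0]
ft_force: [-1.1, -0.4, 0.2]
grip_width: 0.053
grasp_force: 62.9
```

Request:
arm_command(slide=[[0,0,0],[0,0,0],[0,0,0],[0,0,0],[0,0,-0.5]], spin=[0,0,0,0,0], jaw=7.2)

```text
clock: 40.72
eef_pos: [0.3955, -0.2971, -0.0146]
tool_rot: [-0.051, 0.999, 0.0, -0.0]
ft_force: [-0.3, -0.3, 0.0]
grip_width: 0.0722
grasp_force: 0.0
```

Request:
arm_command(slide=[[0,0,-2],[0,0,-5],[0,0,-9],[0,3,-13],[0,8,-16]], spin=[0,0,0,0,0])

```text
clock: 41.35
eef_pos: [0.3885, -0.2183, 0.1478]
tool_rot: [-0.05, 0.999, -0.001, 0.001]
ft_force: [1.1, 0.9, 0.5]
grip_width: 0.0719
grasp_force: 0.0
```

Request:
arm_command(slide=[[0,5,0],[0,10,0],[0,15,0],[2,20,0],[4,24,0]], spin=[0,0,0,0,0])

```text
clock: 41.98
eef_pos: [0.3223, 0.0183, 0.146]
tool_rot: [-0.052, 0.999, 0.0, 0.0]
ft_force: [-0.1, 0.4, 1.1]
grip_width: 0.072
grasp_force: 0.0
```

```bash
python3 go.py
python3 - <<'E'
from h import *
a=cam('top','t3.png'); b=cam('side','s3.png')
for n,c in (('top',a),('side',b)):
    W=cloud(c); print(n,'green',top_fit(W,.4843,-.2856,.118,.142,.05)['rect'],'cup',top_fit(W,.395,-.298,.044,.062,.04),'brush',top_fit(W,.4,.271,.04,.0495,.055),'soap',top_fit(W,.4846,.334,.0515,.066,.05),'dish',top_fit(W,.4835,.335,.0305,.042,.055)['rect'])
    print('violet',top_fit(W,.652,-.129,.116,.136,.05)['rect'],'pink',top_fit(W,.533,-.072,.02,.038,.05)['rect'])
cv2.imwrite('pics/d3.png',np.hstack([cv2.resize(a['pixels'],(400,300)),cv2.resize(b['pixels'],(400,300))])[:,:,::-1])
E
```

```text
t 41.98 p [322.3  18.3 146. ] yaw 95.9 tilt [ 0.001  0.    -1.   ] q [ 0.06 -0.08 -0.48  1.17  0.   -0.05] w 72.0 g 0.0 F [-0.1  0.4  1.1]
top green [ 484.4 -284.8   26.3   25.8   89.5] cup {'n': 215, 'rect': array([ 395.1, -296.1,   53.5,   52.3,   71.7]), 'circ': array([ 394.9, -296.5,   27.3]), 'z': array([44.9, 53.1, 56.3])} brush {'n': 504, 'rect': array([402.2, 285.7, 100.5,  71.2,  -2.2]), 'circ': array([403.8, 287.6,  59.1]), 'z': array([43.3, 48.3, 49.4])} soap {'n': 591, 'rect': array([484.5, 334.3,  65.4,  40.6,  -4.6]), 'circ': array([484.4, 334.8,  35.9]), 'z': array([53.3, 56.7, 58.8])} dish [483.8 335.6  92.1  65.7  -3.3]
violet [ 651.6 -129.    27.1   25.8  -87.8] pink [ 5.325e+02 -7.160e+01  6.460e+01  3.850e+01 -1.000e-01]
side green [ 484.7 -285.4   27.8   26.9   11.3] cup {'n': 557, 'rect': array([ 394.7, -296.2,   53.3,   52.8,   43.6]), 'circ': array([ 395.3, -296.1,   27.4]), 'z': array([44.8, 51.4, 54.9])} brush {'n': 335, 'rect': array([402.3, 289. , 101.8,  77.9,  -2.6]), 'circ': array([400.8, 290.8,  60.8]), 'z': array([40.6, 47.4, 49.3])} soap {'n': 102, 'rect': array([4.817e+02, 3.341e+02, 6.320e+01, 3.930e+01, 2.000e-01]), 'circ': array([482. , 329.4,  34.7]), 'z': array([52. , 56.2, 57.7])} dish [481.6 331.6 104.2  57.3 -17.3]
violet [ 650.5 -129.8   27.    26.    50.1] pink [ 5.321e+02 -7.260e+01  6.740e+01  4.070e+01  2.000e-01]
```

View pics/d3.png

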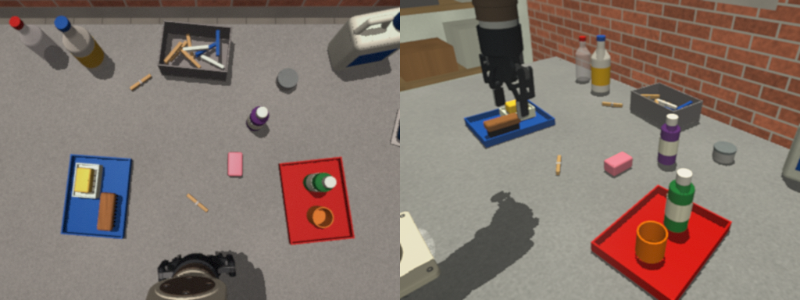

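The picture shows the dish with the soap (87,180) and the brush (108,210) in the blue tray. The green bottle (320,182) and cup (322,215) stand in the red tray, and the violet bottle (258,118) and pink soap (235,163) haven't moved.

Run:
```python
from h import *
for n in ('top','side'):
    W=cloud(cam(n)); print(top_fit(W,.398,.268,.042,.058,.035)['z'])
print(job_done())
```

```text
[45.7 49.6 51.9]
[43.4 49.  50.7]
the job is handed in; nothing more can be done
None
```

Both laundry kits are made up as asked and the job was handed in at about 42 s of the 128 s allowed, with the violet bottle and pink soap left where they stood; the judge's result was not shown.

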